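# Mark the bracket blank with the automatic centre punch

## Task

Take the centre punch from its stand, put its point down the narrow guide hole of the marking jig and press it straight down, gently, on the bracket blank inside until its spring snaps, then stop before it bottoms out hard. Do not let it snap anywhere else, put it back upright in its stand, and leave the other things on the bench alone.

Things in the scene. Friction and masses are not known exactly. Their poses are not given: they have to be found in the camera images.
- punch_grip (a point): Centre of the ribbed grip of the centre punch: dark steel barrel, 18 mm diameter, 100 mm long, on a 32 mm wide, 6 mm thick collar, with an 8 mm pin below. On the axis, 60 mm above the collar's underside, 44 mm below the top; 0.2 kg; z runs up the punch. It stands upright in its stand, hung by the collar.
- punch_tip (a point): Point of the punch's sprung pin, 104 mm below punch_grip when not pressed; its last 7 mm taper to 2 mm. Pressed, it needs 3 N at first, rising to about 14 N at 3 mm of travel; there the spring snaps, the pin jumps in a few mm and the force suddenly drops by several N, then rises again; hard stop at 7.5 mm. It springs out again when lifted. Over 22 N on the jig or blank spoils the work.
- stand_hole (a point): Centre of the mouth of the 14 mm hole in the top of the punch's stand, a 50 mm square aluminium block on a 76 mm square dark foot, fixed to the bench; the top is 52 mm above the bench. At home the collar's underside lies on this top, with the pin in the hole.
- guide_hole (a point): Centre of the mouth of the narrow guide hole (11 mm diameter) in the top plate of the marking jig, 56 mm above the bench. It is open below the 12 mm thick plate; the bracket blank (steel sheet) lies under it on packing of unknown height: its surface is 13 to 28 mm below this mouth and must be felt for.
- jig: Marking jig fixed to the bench: dark base 90 x 150 x 18 mm, two pillars and an aluminium top plate 56 x 150 x 12 mm; 56 mm high. Origin at the centre of its underside, y along its length. The narrow guide hole is at x +4, y +30 mm; a wide 20 mm drill hole, not to be used, at x +4, y -28 mm.
- elbow_mid (a point): Bystander: white pipe elbow, 53 x 53 x 34 mm, its centre.
- union_mid (a point): Bystander: small brass hexagon union, 33 x 29 x 19 mm, its centre.
- meter_r_mid (a point): Bystander: blue water meter at the robot's right, 122 x 68 x 84 mm, its centre.
- meter_l_mid (a point): Bystander: blue water meter at the robot's left, 122 x 68 x 84 mm, its centre.
Not all that is in view belongs to the job. What is shaped like the part that bears stand_hole but pink is not meant.

How it is judged:
By the outcome, as a careful person would: the job done as asked, in the order asked, and still so for the second after the job is handed in, with the robot touching nothing.
It also fails if it takes over 58 s, if anything falls off the work surface, if the arm or the gripper's body presses on something with over 40 N, if the wrist force passes 120 N, or if a joint passes its speed limit or range.

## Robot

A 6-joint arm with a two-finger parallel gripper is mounted at the origin on a cart in front of the work surface, level with it; the furniture and walls round the work are solid. World frame = base frame: x ahead of the robot, y to its left, z up, the work surface at z = 0. Lengths are in m, angles in rad, forces in N, time in s.
With the tool pointing down it reaches from about 0.35 to 0.925 m from the base axis. Payload 6.4 kg.
Tool frame: the origin (TCP) lies where the fingers leave the gripper's body, on its centre line; the fingertips stand 97 mm ahead of it and the grasp point (between the pads) lies 78 mm ahead of it; z points along the fingers, y is the line along which they close (so a half turn about z gives the same grasp; the last joint's range is limited). The gripper opens to 94 mm and grips with 3 to 60 N. Pads are 16 mm wide; open, the fingers measure 119 mm over their backs; the gripper's body (75 mm by 177 mm) begins 78 mm behind the grasp point.
Start: joints at [-1.281, 0.245, 1.558, -0, 1.339, -0.174], TCP at [0.291, -0.581, 0.303] pointing down, gripper open.
Joint ranges: [-3.13, 3.13], [-1.02, 2.26], [0.13, 2.54], [-0.95, 4.09], [0.21, 2.88], [-2.74, 2.74]. Speed limits (rad/s): [2.57, 2.57, 3.14, 3.14, 3.14, 3.14].

## Interface

Orientations are given as a rotation vector (axis times angle).
In Python, from workcell import * gives the robot as it stands.
- The arm moves only by the shell command python3 -m inch 'ROWS' [OPENING] [FORCE]. ROWS is JSON, a list of rows, each a list of 6 numbers: the shift along the tool's x, y, z normalised to -1 to 1, where 1 is 0.02 m, then the turn, a rotation vector about the tool's x, y, z normalised to -1 to 1, where 1 is 5 degrees. In form: [[dx, dy, dz, rx, ry, rz], ...]. A call has 1 to 12 rows; each row shifts and turns the commanded pose from where the row before left it, along the tool's axes as they then stand; what a row does not reach is not made up. A row lasts 1/12 s, in which the tool goes at most 41.7 mm and 7.16 degrees, less where a joint would pass 70% of its speed; a pose out of reach is approached as far as the arm can. A call with a number of a shift or a turn outside -1 to 1 is refused whole. A call with a gripper value outside its range is refused whole. OPENING is the opening, from -1 (shut) to 1 (fully open), set as the call begins (- or left out, the last holds). The fingers move at their own pace and stop on an object; FORCE is the grip in N (left out, the last holds). Time passes only in rows, so rows that do not move let the fingers close. It gives the time, the measured TCP pose, the force, the opening and the grip force at its end, in the units of the state.
- get_state(): the state, without advancing time (a new reading comes with each control period).
- camera(name): name is "side" or "top" or "wrist"; returns (picture, depth): 400x640x3 uint8, red, green, blue; 400x640 float32, m along the optical axis (not along the pixel's ray), 0 where there is no reading.
- camera_model(name): a dict with "fx", "fy", "cx", "cy" (pixels), "extrinsics" (4x4, takes a point from world to camera coordinates). Camera axes: x right, y up, looking along -z (the intrinsics and any distortion apply to the point x, -y, -z); pixel columns grow to the right and rows downward; lengths in m; the calibration is good to about 2 mm. A picture is of the moment at which its call begins: read the wrist's pose just before it. camera_model takes no time and is no camera call; for the wrist camera it gives the pose at the moment of the call.
- finish_job(): hands the job in; it is judged then, once.
Trained networks look in the newest picture that a camera, given by its name, has taken for a name from the list of things; names that differ only in an ending like _2 or _b are one class to them, and where a whole thing is asked for, a point or a joint stands for the part that bears it (a point fixed in the world has none). Each returns a list of dicts, best first, with "p" (0 to 1); they miss things now and then, are a little off and sometimes report something else, mostly with a low value. They report only what shows in the picture. A call takes as long as a camera call. They do not tell look-alikes from the thing itself.
- spot_in(camera, thing): "box" ([left, top, width, height] in pixels, round what is visible of it).
The state is a dict: "clock": time; "joints": joint angles; "qvel": joint speeds; "tau": joint torques, N m; "position": TCP position; "tcp_rot": TCP orientation; "ft_force": force on the tool from outside, world axes, zero at the start; "wrist_torque": the same for the moment, N m; "gripper_width": opening from 0.0 (shut) to 1.0 (fully open); "gripper_force": force on a finger pad.
Only numpy, scipy, OpenCV 4.12 (cv2) and the standard library are available. Lean on these libraries where they do the work, as an engineer would, in place of code of your own. Each camera call takes 0.05 s, during which the arm holds its last target. There are 200 camera calls.

## Working session

There is one attempt and no reset: what is moved stays moved. The work goes in short steps, Python scripts to look and compute and a shell command to move; the robot and the scene stay as the last step left them, time stands still between calls to the robot, and variables do not carry over. Pictures are saved under pics/ and viewed, at most 10 in all, crops included, and the job is handed in when it is done.

```bash
mkdir -p pics
cat > h.py <<'E'
from workcell import *
import numpy as np, cv2
from scipy.spatial.transform import Rotation as R
def px2w(m,u,v,d):
    p=np.array([(u-m["cx"])/m["fx"]*d,-(v-m["cy"])/m["fy"]*d,-d,1])
    return (np.linalg.inv(m["extrinsics"])@p)[:3]
def w2px(m,P):
    c=m["extrinsics"]@np.append(P,1); return m["cx"]+m["fx"]*c[0]/-c[2], m["cy"]-m["fy"]*c[1]/-c[2]
def cloud(m,d):
    v,u=np.mgrid[0:d.shape[0],0:d.shape[1]]
    p=np.stack([(u-m["cx"])/m["fx"]*d,-(v-m["cy"])/m["fy"]*d,-d,np.ones_like(d)],-1)
    return (p@np.linalg.inv(m["extrinsics"]).T)[...,:3]
E
python3 - <<'E'
from h import *
s=get_state();print(s["clock"],s["position"],s["tcp_rot"],s["gripper_width"])
ims=[]
for c in ("side","top"):
    m=camera_model(c);im,d=camera(c);print(c,{k:m[k] for k in m if k!="extrinsics"})
    P=cloud(m,d)
    for t in ("punch_grip","stand_hole","jig","guide_hole","elbow_mid","union_mid","meter_r_mid","meter_l_mid"):
        for r in spot_in(c,t)[:2]:
            x,y,w,h=r["box"];u,v=int(x+w/2),int(y+h/2)
            print(t,round(r["p"],2),np.round(r["box"]),P[min(v,399),min(u,639)].round(3))
    cv2.imwrite(f"pics/{c}1.png",im[:,:,::-1])
E
```

```text
0.0 [ 0.29067733 -0.58091741  0.30154344] [-3.05561893e+00 -7.21639320e-01  2.50570907e-04] 0.9973778625943652
side {'fx': 482.4917002622254, 'fy': 482.4917002622254, 'cx': 313.2903082280414, 'cy': 199.7685300807895}
punch_grip 0.72 [334. 147.  14.  34.] [ 0.481 -0.134  0.116]
stand_hole 0.81 [304. 142.  28.  29.] [ 0.594 -0.238  0.039]
stand_hole 0.64 [329. 173.  24.  25.] [ 0.473 -0.124  0.042]
jig 0.98 [260. 240.  60.  63.] [0.474 0.242 0.051]
guide_hole 0.79 [260. 241.  59.  60.] [0.474 0.247 0.057]
elbow_mid 0.85 [303. 210.  17.  20.] [0.508 0.025 0.023]
union_mid 0.51 [334. 222.   9.   7.] [0.431 0.01  0.016]
meter_r_mid 0.96 [329. 113.  34.  29.] [ 0.551 -0.38   0.077]
meter_r_mid 0.61 [196. 310.  51.  42.] [0.529 0.473 0.087]
meter_l_mid 0.78 [198. 312.  49.  45.] [0.527 0.476 0.077]
top {'fx': 482.30117329840954, 'fy': 482.30117329840954, 'cx': 321.12843676641097, 'cy': 205.6591779024065}
stand_hole 0.76 [353. 227.  26.  26.] [ 0.47  -0.152  0.059]
stand_hole 0.67 [392. 212.  24.  25.] [ 0.579 -0.256  0.053]
jig 0.62 [251. 180.  25.  29.] [0.485 0.254 0.044]
guide_hole 0.79 [250. 180.  24.  32.] [0.473 0.25  0.054]
elbow_mid 0.7 [325. 203.  13.  15.] [0.53  0.006 0.034]
union_mid 0.61 [320. 234.   8.   3.] [ 0.436 -0.008  0.022]
meter_r_mid 0.64 [432. 230.  24.  33.] [ 0.542 -0.409  0.085]
meter_l_mid 0.32 [253. 180.  20.  31.] [0.478 0.249 0.053]
```

```bash
python3 -c "
import cv2,numpy as np
a=cv2.imread('pics/side1.png')[90:370,180:400];b=cv2.imread('pics/top1.png')[150:290,220:470]
a=cv2.resize(a,None,fx=2,fy=2);b=cv2.resize(b,None,fx=1.8,fy=1.8)
c=np.zeros((560,800,3),np.uint8);c[:560,:440]=a;b=b[:,:360];c[:b.shape[0],440:440+b.shape[1]]=b
cv2.imwrite('pics/m1.png',c)"
```

```text
(no output)
```

View pics/m1.png

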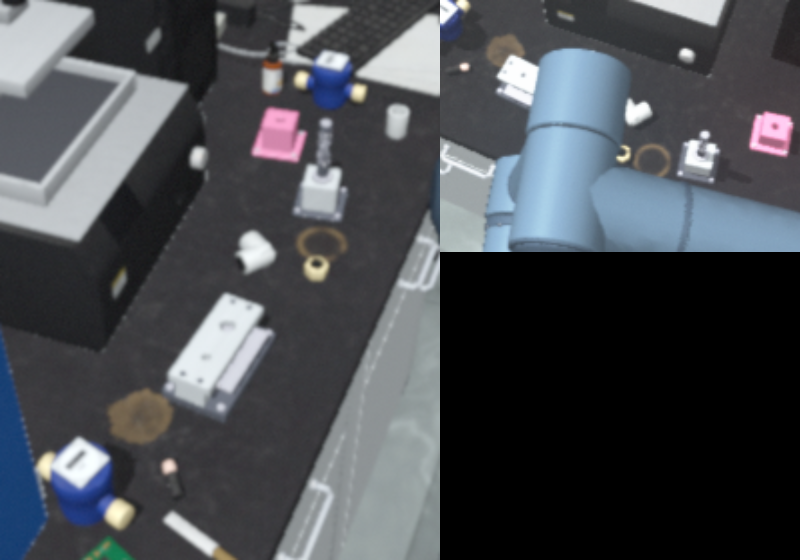

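The side view shows the punch in the aluminium stand at about side (340,175), with the pink look-alike at (320,157). On the jig, the narrow hole is at about (283,268) and the wide one at (293,252). I'm moving to above the stand now.

```bash
python3 -m inch '[[1,-0.82,0,0,0,0],[1,-0.82,0,0,0,0],[1,-0.82,0,0,0,0],[1,-0.82,0,0,0,0],[1,-0.82,0,0,0,0],[1,-0.82,0,0,0,0],[1,-0.82,0,0,0,0],[1,-0.82,0,0,0,0],[1,-0.82,0,0,0,0],[1,-0.82,0,0,0,0],[1,-0.82,0,0,0,0],[1,-0.82,0,0,0,0]]' 1
python3 -m inch '[[1,-0.82,-1,0,0,0],[1,-0.82,-1,0,0,0],[0,0,-0.5,0,0,0],[0,0,0,0,0,0]]'
python3 - <<'E'
from h import *
s=get_state();m=camera_model("wrist");im,d=camera("wrist");P=cloud(m,d)
np.savez("w1.npz",im=im,d=d,E=m["extrinsics"]);print(m, s["position"],s["tcp_rot"])
for t in ("punch_grip","stand_hole"):
    for r in spot_in("wrist",t)[:2]: print(t,r)
cv2.imwrite("pics/w1.png",im[:,:,::-1])
E
```

```text
clock: 1.9
position: [0.4177, -0.2968, 0.3028]
tcp_rot: [3.057, 0.722, 0.0]
ft_force: [0.3, -0.1, 0.3]
gripper_width: 1.001
gripper_force: 0.0
clock: 2.23
position: [0.4395, -0.2507, 0.3558]
tcp_rot: [3.052, 0.724, 0.005]
ft_force: [0.2, -0.6, 0.7]
gripper_width: 0.996
gripper_force: 0.0
{'fx': 337.866527192898, 'fy': 337.866527192898, 'cx': 320.78889123508844, 'cy': 196.7035894681121, 'extrinsics': array([[ 0.44865113, -0.89369305,  0.00498895, -0.4227448 ],
       [ 0.86082513,  0.43063704, -0.27116753, -0.22717895],
       [ 0.24019211,  0.12595424,  0.96251924, -0.5164472 ],
       [ 0.        ,  0.        ,  0.        ,  1.        ]])} [ 0.43954754 -0.25066878  0.35576816] [3.051776   0.72438343 0.00475924]
punch_grip {'box': [216.8, 76.5, 47.1, 31.7], 'p': 0.83}
stand_hole {'box': [225.7, 55.4, 72.3, 76.0], 'p': 0.83}
stand_hole {'box': [348.4, 9.3, 75.6, 83.6], 'p': 0.63}
```

View pics/w1.png

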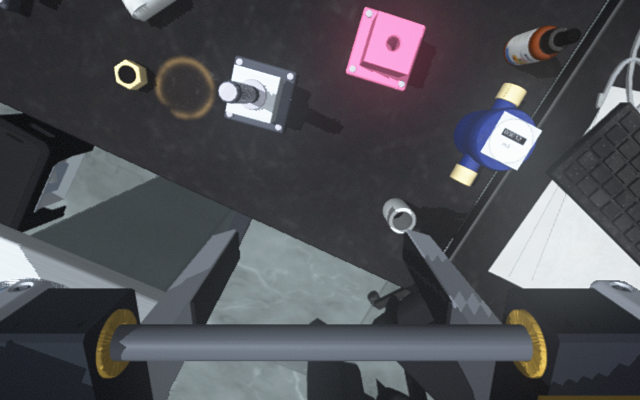

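The wrist view shows the punch's top at about (228,92) and its collar at about (264,93), in the aluminium stand. The pink stand is at (385,48). Next I'll work out the punch axis from the depth.

```bash
cat > ax.py <<'E'
from h import *
def axis(P,guess,r=0.03):
    Q=P.reshape(-1,3);Q=Q[np.hypot(*(Q[:,:2]-guess).T)<r]
    from scipy.optimize import least_squares
    B=Q[(Q[:,2]>.065)&(Q[:,2]<.16)]
    for lo in np.arange(.04,.16,.01):
        k=Q[(Q[:,2]>lo)&(Q[:,2]<=lo+.01)]
        if len(k):print(round(lo,2),len(k),k.mean(0).round(4),np.ptp(k[:,:2],axis=0).round(3))
    f=least_squares(lambda p:np.hypot(B[:,0]-p[0],B[:,1]-p[1])-.009,guess,loss='soft_l1',f_scale=.001)
    return f.x
E
python3 - <<'E'
from ax import *
z=np.load("w1.npz");m=camera_model("wrist");m["extrinsics"]=z["E"];P=cloud(m,z["d"])
g=w2px(m,[.473,-.128,.052]);print(g)
for u,v in ((228,92),(264,93),(283,110)):print(P[v,u].round(4))
g=P[93,264][:2];print(axis(P,g))
# stand foot top corners region centre
q=P.reshape(-1,3);k=q[(np.hypot(*(q[:,:2]-g).T)<.06)&(q[:,2]>.003)&(q[:,2]<.02)];print(cv2.minAreaRect((k[:,:2]*1000).astype(np.float32)))
k=q[(np.hypot(*(q[:,:2]-g).T)<.045)&(q[:,2]>.045)&(q[:,2]<.056)];print(cv2.minAreaRect((k[:,:2]*1000).astype(np.float32)))
s=get_state();print(R.from_rotvec(s["tcp_rot"]).as_matrix().round(3))
E
```

```text
(np.float64(232.9758953723726), np.float64(95.25493343664728))
[ 0.4833 -0.1469  0.1556]
[ 0.4907 -0.1582  0.0584]
[ 0.4801 -0.1795  0.0041]
0.04 62 [ 0.4906 -0.1652  0.046 ] [0.05 0.04]
0.05 1243 [ 0.4876 -0.1549  0.0533] [0.052 0.046]
0.06 27 [ 0.4856 -0.1526  0.0651] [0.015 0.009]
0.07 28 [ 0.486  -0.1525  0.0751] [0.015 0.011]
0.08 25 [ 0.4866 -0.1527  0.0855] [0.015 0.011]
0.09 37 [ 0.4867 -0.1525  0.0948] [0.015 0.009]
0.1 42 [ 0.4855 -0.1525  0.1055] [0.018 0.011]
0.11 44 [ 0.4857 -0.1522  0.1155] [0.018 0.011]
0.12 44 [ 0.4858 -0.1528  0.125 ] [0.018 0.009]
0.13 58 [ 0.4858 -0.1525  0.1353] [0.017 0.011]
0.14 64 [ 0.4858 -0.1519  0.1452] [0.018 0.012]
0.15 386 [ 0.4839 -0.1469  0.1545] [0.017 0.017]
[ 0.48746051 -0.15695823]
((483.4565734863281, -145.88015747070312), (75.77207946777344, 75.7762680053711), 11.435543060302734)
((483.4299621582031, -145.98110961914062), (49.81306838989258, 50.0838508605957), 11.434429168701172)
[[ 0.895  0.446 -0.001]
 [ 0.446 -0.895  0.001]
 [-0.001 -0.001 -1.   ]]
```

```bash
python3 -m inch '[[0.86,-0.74,0,0,0,0],[0.86,-0.74,0,0,0,0],[0.86,-0.74,0,0,0,0],[0.86,-0.74,0,0,0,0],[0.86,-0.73,0,0,0,0],[0,0,1,0,0,0],[0,0,1,0,0,0],[0,0,1,0,0,0],[0,0,0,0,0,0],[0,0,0,0,0,0]]'
python3 - <<'E'
from h import *
s=get_state();M=R.from_rotvec(s["tcp_rot"]).as_matrix();print(s["joints"],M.round(4)[:,2])
print(M.T@(np.array([.4835,-.1463,.190])-s["position"])/.02)
E
```

```text
clock: 3.22
position: [0.4814, -0.1467, 0.2907]
tcp_rot: [-3.055, -0.719, 0.005]
ft_force: [-0.4, -0.3, -0.0]
gripper_width: 1.002
gripper_force: 0.0
[-5.21312644e-01 -9.10859796e-02  1.93653953e+00 -1.12856809e-04
  1.30060239e+00  5.87134629e-01] [-0.0039  0.0021 -1.    ]
[0.11352404 0.04817617 5.03656345]
```

```bash
python3 -m inch '[[0.1,0.05,1,0,0,0],[0,0,1,0,0,0],[0,0,1,0,0,0],[0,0,1,0,0,0],[0,0,0.9,0,0,0],[0,0,0,0,0,0],[0,0,0,0,0,0],[0,0,0,0,0,0]]'
python3 - <<'E'
from h import *
s=get_state();M=R.from_rotvec(s["tcp_rot"]).as_matrix();print(M.round(4)[:,2])
print(M.T@(np.array([.4835,-.1463,.190])-s["position"])/.02)
m=camera_model("wrist");im,d=camera("wrist");cv2.imwrite("pics/w2.png",im[:,:,::-1])
E
```

```text
clock: 3.88
position: [0.4855, -0.1471, 0.1965]
tcp_rot: [3.056, 0.721, 0.003]
ft_force: [0.1, -0.0, 1.2]
gripper_width: 1.0
gripper_force: 0.0
[ 0.0024 -0.0014 -1.    ]
[-0.07226186 -0.08182353  0.32352937]
```

View pics/w2.png

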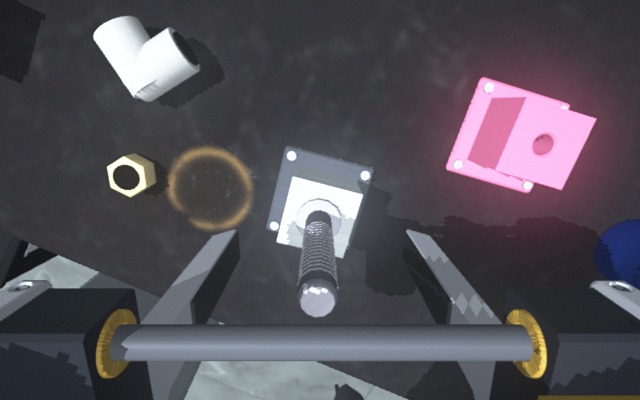

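The punch is centred between the fingers, barrel at u≈319 and collar at (318,215). I'll go down the last few millimetres and grip.

```bash
python3 -m inch '[[-0.05,-0.05,0.2,0,0,0],[0,0,0,0,0,0],[0,0,0,0,0,0]]'
python3 -m inch '[[0,0,0,0,0,0],[0,0,0,0,0,0],[0,0,0,0,0,0],[0,0,0,0,0,0],[0,0,0,0,0,0],[0,0,0,0,0,0],[0,0,0,0,0,0],[0,0,0,0,0,0],[0,0,0,0,0,0],[0,0,0,0,0,0]]' -1 45
python3 -m inch '[[0,0,0,0,0,0],[0,0,0,0,0,0],[0,0,0,0,0,0],[0,0,0,0,0,0]]'
python3 - <<'E'
from h import *
s=get_state();print(s["position"],R.from_rotvec(s["tcp_rot"]).as_matrix().round(4),s["ft_force"],s["gripper_width"])
E
```

```text
clock: 4.18
position: [0.4833, -0.1458, 0.191]
tcp_rot: [3.057, 0.722, 0.001]
ft_force: [-0.0, -0.2, 0.2]
gripper_width: 0.997
gripper_force: 0.0
clock: 5.02
position: [0.4833, -0.1458, 0.1906]
tcp_rot: [-3.057, -0.722, -0.0]
ft_force: [-0.4, 0.2, -0.1]
gripper_width: 0.329
gripper_force: 0.0
clock: 5.35
position: [0.4833, -0.1458, 0.1906]
tcp_rot: [3.057, 0.722, 0.0]
ft_force: [0.1, -0.7, -0.7]
gripper_width: 0.187
gripper_force: 45.0
[ 0.48328241 -0.14583024  0.19063461] [[ 0.8944  0.4473  0.    ]
 [ 0.4473 -0.8944 -0.    ]
 [ 0.      0.     -1.    ]] [ 0.10126713 -0.65194059 -0.67678743] 0.186925390448311
```

```bash
python3 -m inch '[[0,0,-0.5,0,0,0],[0,0,-0.75,0,0,0],[0,0,-1,0,0,0],[0,0,-1,0,0,0],[0,0,-1,0,0,0],[0,0,-1,0,0,0],[0,0,-0.5,0,0,0],[0,0,0,0,0,0]]'
python3 -m inch '[[0.3,-0.95,0,0,0,0],[0.3,-0.95,0,0,0,0],[0.3,-0.95,0,0,0,0],[0.3,-0.95,0,0,0,0],[0.3,-0.95,0,0,0,0],[0.3,-0.95,0,0,0,0],[0.3,-0.95,0,0,0,0],[0.3,-0.95,0,0,0,0],[0.3,-0.95,0,0,0,0]]'
python3 -m inch '[[0.3,-0.95,0,0,0,0],[0.3,-0.95,0,0,0,0],[0.3,-0.95,0,0,0,0],[0.3,-0.95,0,0,0,0],[0.3,-0.95,0,0,0,0],[0.3,-0.95,0,0,0,0],[0.3,-0.95,0,0,0,0],[0.3,-0.95,0,0,0,0],[0.3,-0.95,0,0,0,0],[0,0,0,0,0,0],[0,0,0,0,0,0],[0,0,0,0,0,0]]'
python3 - <<'E'
from h import *
s=get_state();m=camera_model("wrist");im,d=camera("wrist");P=cloud(m,d)
np.savez("w3.npz",im=im,d=d,E=m["extrinsics"]);print(s["position"],s["tcp_rot"])
for t in ("guide_hole","jig"):
    for r in spot_in("wrist",t)[:2]: print(t,r)
Q=P[(P[...,2]>.05)&(P[...,2]<.06)&(abs(P[...,0]-.475)<.09)&(abs(P[...,1]-.25)<.11)]
print(len(Q),Q.mean(0),np.median(Q[:,2]),cv2.minAreaRect((Q[:,:2]*1000).astype(np.float32)))
cv2.imwrite("pics/w3.png",im[:,:,::-1])
E
```

```text
clock: 6.02
position: [0.4842, -0.1462, 0.3086]
tcp_rot: [3.054, 0.721, 0.006]
ft_force: [0.2, -0.5, -1.9]
gripper_width: 0.183
gripper_force: 45.0
clock: 6.77
position: [0.4541, 0.0323, 0.304]
tcp_rot: [-3.056, -0.722, 0.004]
ft_force: [-0.3, -0.6, -1.5]
gripper_width: 0.187
gripper_force: 45.0
clock: 7.77
position: [0.4266, 0.2079, 0.3047]
tcp_rot: [3.057, 0.722, -0.003]
ft_force: [0.2, -0.4, -2.6]
gripper_width: 0.184
gripper_force: 45.0
[0.42656673 0.20789601 0.30465758] [ 3.05712061e+00  7.21948631e-01 -2.95534718e-03]
guide_hole {'box': [262.6, 43.8, 163.3, 147.5], 'p': 0.85}
jig {'box': [263.9, 46.2, 160.3, 144.9], 'p': 0.59}
8924 [0.49336901 0.21705912 0.05559767] 0.05560564850332472 ((492.6572570800781, 213.41822814941406), (149.821044921875, 56.161739349365234), 87.01927947998047)
```

View pics/w3.png

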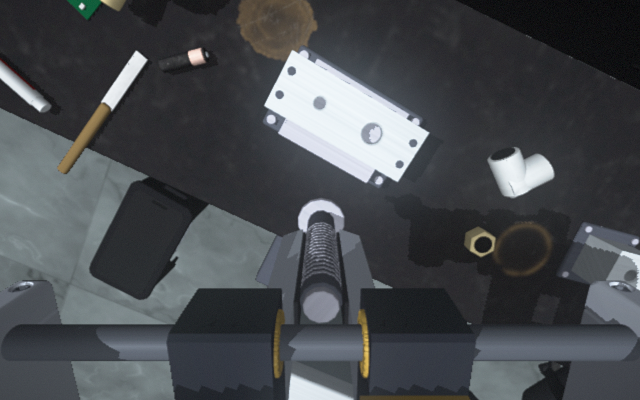

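The guide hole shows at about (320,103) and the wide hole at (372,133). The held punch shows collar at (321,215) and top at (321,305), and looks straight. Next I'll get the sub-pixel positions.

```bash
cat > hole.py <<'E'
from h import *
def onz(m,u,v,z):
    C=np.linalg.inv(m["extrinsics"]);a=px2w(m,u,v,1.);o=C[:3,3];return o+(a-o)*(z-o[2])/(a[2]-o[2])
def dark(im,u,v,r):
    g=cv2.cvtColor(im,cv2.COLOR_RGB2GRAY)[v-r:v+r+1,u-r:u+r+1].astype(float);w=np.clip(np.percentile(g,80)-25-g,0,60)
    y,x=np.mgrid[v-r:v+r+1,u-r:u+r+1];return (x*w).sum()/w.sum(),(y*w).sum()/w.sum()
def heldtop(m,d,pos):
    P=cloud(m,d);k=P[(abs(P[...,2]-(pos[2]-.0345))<.004)&(np.hypot(P[...,0]-pos[0],P[...,1]-pos[1])<.02)]
    return len(k),k.mean(0),cv2.minEnclosingCircle((k[:,:2]*1000).astype(np.float32))
E
python3 - <<'E'
from hole import *
z=np.load("w3.npz");m=camera_model("wrist");m["extrinsics"]=z["E"];im=z["im"]
pos=get_state()["position"];print(pos)
for u,v,r in((320,103,10),(372,133,16)):
    c=dark(im,u,v,r);print(c,onz(m,*c,.056))
C=np.array([.49266,.21342])
for a in (np.radians(87.02),):
    for s in (1,-1):
        yv=s*np.array([np.cos(a),np.sin(a)]);xv=np.array([yv[1],-yv[0]]);print("rect",C+.004*xv+.03*yv,C+.004*xv-.028*yv)
print(heldtop(m,z["d"],pos))
s=get_state();M=R.from_rotvec(s["tcp_rot"]).as_matrix()
E
```

```text
[0.42700304 0.20757846 0.30535151]
(np.float64(319.14657627118646), np.float64(102.71254237288136)) [0.49404649 0.2437522  0.056     ]
(np.float64(369.17514395393476), np.float64(132.77055342290467)) [0.49058992 0.1881521  0.056     ]
rect [0.49821421 0.24317148] [0.49519894 0.18524991]
rect [0.48710579 0.18366852] [0.49012106 0.24159009]
(1539, array([0.42911676, 0.20934777, 0.26983675]), ((433.4970703125, 210.8682403564453), 18.2686767578125))
```

Run:
```python
from h import *
s=get_state();m=camera_model("wrist");M=R.from_rotvec(s["tcp_rot"]).as_matrix()
C=np.linalg.inv(m["extrinsics"]);print("cam in tool",M.T@(C[:3,3]-s["position"]), "axis",M.T@-C[:3,2])
cam=C[:3,3];print("shift to put camera over hole, rows units",M.T@(np.array([.497,.2435,cam[2]])-cam)/.02)
print("tcp to hole",M.T@(np.array([.497,.2435,s["position"][2]])-s["position"])/.02)
```

```text
cam in tool [ 0.07849939 -0.00015979 -0.08167495] axis [-2.72877597e-01 -7.83909626e-04  9.62048441e-01]
shift to put camera over hole, rows units [ 6.22164130e-03 -3.76111575e-02 -5.38531532e-06]
tcp to hole [ 3.93353865e+00 -4.57969503e-02 -2.26468960e-03]
```

Run:
```python
from hole import *
z=np.load("w3.npz");m=camera_model("wrist");im=z["im"].copy();s=get_state();M=R.from_rotvec(s["tcp_rot"]).as_matrix()
big=cv2.resize(im[30:350,220:480],None,fx=3,fy=3,interpolation=cv2.INTER_CUBIC)[:,:780]
t=np.linspace(0,2*np.pi,60)
def ring(zt,r,col):
    p=[w2px(m,s["position"]+M@[r*np.cos(a),r*np.sin(a),zt]) for a in t]
    p=(np.array(p)-[220,30])*3+1;cv2.polylines(big,[p.astype(np.int32)],True,col,1)
ring(.0346,.009,(255,0,0));ring(.132,.016,(0,255,0));ring(.138,.016,(0,255,0));ring(.1826,.001,(255,255,0))
for r,o in((.0055,(.4938,.2436)),):
    p=np.array([w2px(m,[o[0]+r*np.cos(a),o[1]+r*np.sin(a),.056]) for a in t]);cv2.polylines(big,[((p-[220,30])*3+1).astype(np.int32)],True,(255,0,0),1)
a=np.concatenate([big[0:480,:400][:, :],],1);b=big[480:960,150:550]
cv2.imwrite("pics/w3b.png",np.hstack([a,b])[:,:,::-1])
```

```text
(no output)
```

View pics/w3b.png

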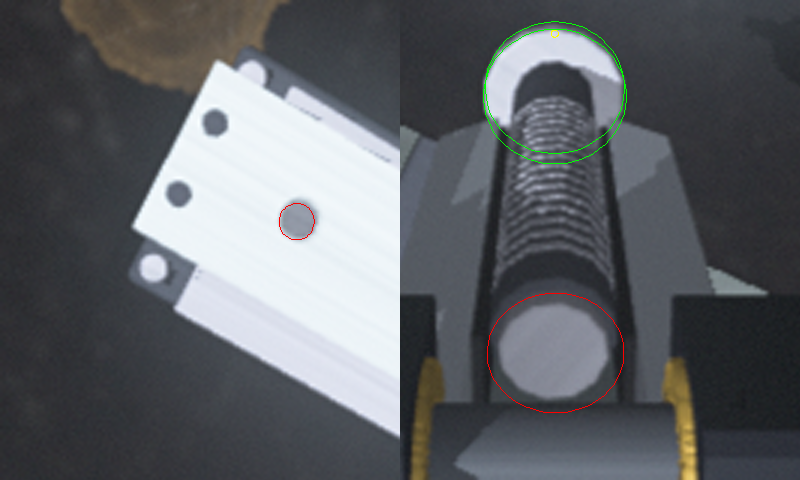

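```bash
python3 -m inch '[[0.96,-0.11,0,0,0,0],[0.96,0,0,0,0,0],[0.96,0,0,0,0,0],[0.96,0,0,0,0,0],[0,0,0.8,0,0,0],[0,0,0.8,0,0,0],[0,0,0.8,0,0,0],[0,0,0,0,0,0],[0,0,0,0,0,0],[0,0,0,0,0,0]]'
python3 - <<'E'
from hole import *
s=get_state();M=R.from_rotvec(s["tcp_rot"]).as_matrix();print(s["position"],M[:,2].round(4),s["joints"].round(2) if hasattr(s["joints"],"round") else s["joints"])
print(M.T@(np.array([.4946,.2440,.245])-s["position"])/.02)
m=camera_model("side");im,d=camera("side");mw=camera_model("wrist");iw,_=camera("wrist")
tip=s["position"]+M@[0,0,.1826];u,v=w2px(m,tip);print("tip px",u,v,"hole px",w2px(m,[.4943,.2439,.056]))
a=im[int(v)-40:int(v)+40,int(u)-35:int(u)+35];b=iw[100:340,200:440]
cv2.imwrite("pics/s4.png",np.hstack([cv2.resize(a,(420,480),interpolation=cv2.INTER_CUBIC),cv2.resize(b,(380,480)[::1],interpolation=cv2.INTER_CUBIC)])[:,:,::-1])
E
```

```text
clock: 8.75
position: [0.4952, 0.2444, 0.2587]
tcp_rot: [-3.058, -0.721, -0.002]
ft_force: [0.3, 0.2, -1.4]
gripper_width: 0.184
gripper_force: 45.0
[0.49516335 0.24440769 0.25869295] [ 1.4e-03  3.0e-04 -1.0e+00] [ 0.25  0.06  1.85 -0.    1.23  1.36]
[-0.03528097  0.0054256   0.68459962]
tip px 281.54523681461257 262.52317161975816 hole px (np.float64(282.2602926828633), np.float64(267.78579075026107))
```

View pics/s4.png

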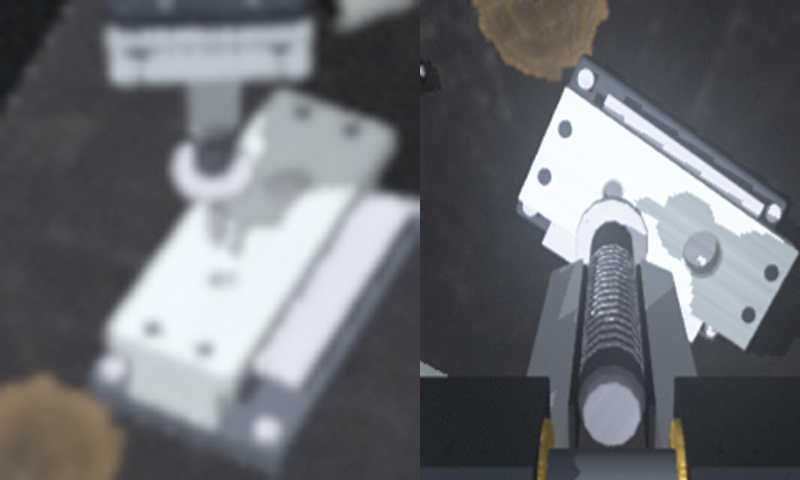

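In the side view (left) the pin is at crop (219,230), just above the narrow hole at (223,279), which matches the prediction. In the wrist view (right) the hole at (613,188) lines up with the barrel. I'll go down gently, watching the force.

```bash
python3 -m inch '[[-0.03,0,0.3,0,0,0],[0,0,0.2,0,0,0],[0,0,0,0,0,0],[0,0,0,0,0,0],[0,0,0,0,0,0]]'
python3 -c "
from h import *
s=get_state();M=R.from_rotvec(s['tcp_rot']).as_matrix();print(s['position'],M.T@(np.array([.4946,.2440,.2386])-s['position'])/.02,s['ft_force'])"
```

```text
clock: 9.27
position: [0.494, 0.2445, 0.2476]
tcp_rot: [3.057, 0.722, -0.0]
ft_force: [0.2, -0.2, -2.5]
gripper_width: 0.184
gripper_force: 45.0
[0.49400798 0.24446294 0.24760627] [0.01616677 0.03394932 0.45031155] [ 0.20789943 -0.23415436 -2.48037329]
```

```bash
python3 -m inch '[[0,0.03,0.2,0,0,0],[0,0,0.2,0,0,0],[0,0,0,0,0,0],[0,0,0,0,0,0]]'
python3 -m inch '[[0,0,0.05,0,0,0],[0,0,0.05,0,0,0],[0,0,0,0,0,0],[0,0,0,0,0,0]]'
```

```text
clock: 9.6
position: [0.4941, 0.2438, 0.2391]
tcp_rot: [3.057, 0.722, -0.002]
ft_force: [0.3, -0.2, -1.9]
gripper_width: 0.185
gripper_force: 45.0
clock: 9.93
position: [0.4943, 0.2439, 0.2377]
tcp_rot: [-3.057, -0.722, -0.0]
ft_force: [0.1, 0.1, -2.1]
gripper_width: 0.186
gripper_force: 45.0
```

```bash
for i in 1 2 3; do :; done
python3 -m inch '[[0,0,0.05,0,0,0],[0,0,0.05,0,0,0],[0,0,0,0,0,0],[0,0,0,0,0,0]]' | egrep 'pos|ft'
python3 -m inch '[[0,0,0.05,0,0,0],[0,0,0,0,0,0],[0,0,0,0,0,0]]' | egrep 'pos|ft'
```

```text
position: [0.4943, 0.2439, 0.2356]
ft_force: [-0.6, 0.1, -1.4]
position: [0.4943, 0.2439, 0.2346]
ft_force: [-0.6, -1.0, -2.1]
```

```bash
python3 -m inch '[[0,0,0.05,0,0,0],[0,0,0.05,0,0,0],[0,0,0,0,0,0],[0,0,0,0,0,0]]' | egrep 'pos|ft'
python3 -m inch '[[0,0,0.05,0,0,0],[0,0,0.05,0,0,0],[0,0,0,0,0,0],[0,0,0,0,0,0]]' | egrep 'pos|ft'
```

```text
position: [0.4943, 0.2439, 0.2325]
ft_force: [0.4, 0.6, -2.5]
position: [0.4943, 0.2439, 0.2305]
ft_force: [-0.6, 1.0, -1.5]
```

```bash
python3 -m inch '[[0,0,0.05,0,0,0],[0,0,0.05,0,0,0],[0,0,0.05,0,0,0],[0,0,0.05,0,0,0],[0,0,0,0,0,0],[0,0,0,0,0,0]]' | egrep 'pos|ft'
python3 -m inch '[[0,0,0.05,0,0,0],[0,0,0,0,0,0],[0,0,0,0,0,0]]' | egrep 'pos|ft'
python3 -m inch '[[0,0,0.05,0,0,0],[0,0,0,0,0,0],[0,0,0,0,0,0]]' | egrep 'pos|ft'
```

```text
position: [0.4943, 0.2439, 0.2265]
ft_force: [0.9, -0.7, -2.6]
position: [0.4943, 0.2439, 0.2256]
ft_force: [0.1, 0.0, -1.4]
position: [0.4943, 0.2438, 0.2246]
ft_force: [0.1, 0.4, -1.6]
```

```bash
python3 -m inch '[[0,0,0.05,0,0,0],[0,0,0,0,0,0],[0,0,0,0,0,0]]' | egrep 'pos|ft'
python3 -m inch '[[0,0,0.05,0,0,0],[0,0,0,0,0,0],[0,0,0,0,0,0]]' | egrep 'pos|ft'
```

```text
position: [0.4943, 0.2439, 0.2235]
ft_force: [-0.1, -0.4, -1.6]
position: [0.4943, 0.2439, 0.2225]
ft_force: [0.1, -0.2, -1.7]
```

```bash
python3 -m inch '[[0,0,0.05,0,0,0],[0,0,0,0,0,0],[0,0,0,0,0,0]]' | egrep 'pos|ft'
python3 -m inch '[[0,0,0.05,0,0,0],[0,0,0,0,0,0],[0,0,0,0,0,0]]' | egrep 'pos|ft'
```

```text
position: [0.4944, 0.2439, 0.2218]
ft_force: [-0.3, -1.3, -1.5]
position: [0.4946, 0.244, 0.2212]
ft_force: [-0.2, -0.5, 1.8]
```

```bash
python3 -m inch '[[0,0,0.05,0,0,0],[0,0,0,0,0,0],[0,0,0,0,0,0]]' | egrep 'pos|ft'
python3 -m inch '[[0,0,0.05,0,0,0],[0,0,0,0,0,0],[0,0,0,0,0,0]]' | egrep 'pos|ft'
```

```text
position: [0.4946, 0.244, 0.2202]
ft_force: [-0.9, 0.2, 3.7]
position: [0.4947, 0.244, 0.2193]
ft_force: [-2.1, 0.1, 6.0]
```

```bash
python3 -m inch '[[0,0,0.03,0,0,0],[0,0,0,0,0,0],[0,0,0,0,0,0]]' | egrep 'pos|ft'
python3 -m inch '[[0,0,0.03,0,0,0],[0,0,0,0,0,0],[0,0,0,0,0,0]]' | egrep 'pos|ft'
```

```text
position: [0.4948, 0.244, 0.2189]
ft_force: [-1.2, -0.3, 6.4]
position: [0.4948, 0.2441, 0.2185]
ft_force: [-1.9, -0.4, 8.1]
```

```bash
python3 -m inch '[[0,0,0.03,0,0,0],[0,0,0,0,0,0],[0,0,0,0,0,0]]' | egrep 'pos|ft'
python3 -m inch '[[0,0,0.03,0,0,0],[0,0,0,0,0,0],[0,0,0,0,0,0]]' | egrep 'pos|ft'
```

```text
position: [0.4948, 0.2441, 0.2181]
ft_force: [-2.5, 0.1, 8.4]
position: [0.4949, 0.2441, 0.2177]
ft_force: [-2.9, -0.7, 9.9]
```

```bash
python3 -m inch '[[0,0,0.03,0,0,0],[0,0,0,0,0,0],[0,0,0,0,0,0]]' | egrep 'pos|ft|width'
```

```text
position: [0.4949, 0.2441, 0.2173]
ft_force: [-3.2, 0.1, 9.9]
gripper_width: 0.188
```

```bash
python3 -m inch '[[0,0,0.03,0,0,0],[0,0,0,0,0,0],[0,0,0,0,0,0]]' | egrep 'pos|ft'
```

```text
position: [0.495, 0.2442, 0.2169]
ft_force: [-2.1, -1.0, 11.2]
```

```bash
python3 -m inch '[[0,0,0.03,0,0,0],[0,0,0,0,0,0],[0,0,0,0,0,0]]' | egrep 'pos|ft'
```

```text
position: [0.4951, 0.2442, 0.2165]
ft_force: [-3.4, -0.6, 11.5]
```

```bash
python3 -m inch '[[0,0,0.03,0,0,0],[0,0,0,0,0,0],[0,0,0,0,0,0]]' | egrep 'pos|ft'
```

```text
position: [0.4951, 0.2442, 0.216]
ft_force: [-2.1, 0.0, 11.8]
```

```bash
python3 -m inch '[[0,0,0.03,0,0,0],[0,0,0,0,0,0],[0,0,0,0,0,0]]' | egrep 'pos|ft'
```

```text
position: [0.4948, 0.2441, 0.2144]
ft_force: [-1.2, -0.7, 7.4]
```

The force dropped sharply while the tool moved down, so it probably snapped. I'll check with the wrist camera whether the punch has slipped in the grip instead.

Run:
```python
from hole import *
z=np.load("w3.npz");im,d=camera("wrist");s=get_state();print(s["ft_force"],s["position"],R.from_rotvec(s["tcp_rot"]).as_matrix()[:,2].round(4))
g0=cv2.cvtColor(z["im"],cv2.COLOR_RGB2GRAY);g1=cv2.cvtColor(im,cv2.COLOR_RGB2GRAY)
r=lambda a:cv2.matchTemplate(cv2.resize(g1[a[1]-12:a[3]+12,a[0]-12:a[2]+12],None,fx=4,fy=4,interpolation=3),cv2.resize(g0[a[1]:a[3],a[0]:a[2]],None,fx=4,fy=4,interpolation=3),cv2.TM_CCOEFF_NORMED)
for n,a in dict(top=(300,283,342,322),barrel=(303,235,340,270)).items():
    _,mx,_,l=cv2.minMaxLoc(r(a));print(n,mx,(np.array(l)-48)/4)
print("depth top",np.median(z["d"][300:308,316:326]),np.median(d[300:308,316:326]))
m=camera_model("wrist");M=R.from_rotvec(s["tcp_rot"]).as_matrix()
for t in(.0346,.0326,.0306):print(w2px(m,s["position"]+M@[0,0,t]))
```

```text
[-1.90130506 -0.2279337   8.34408929] [0.49482216 0.24408107 0.21437203] [ 1.4e-03  5.0e-04 -1.0e+00]
top 0.9899342656135559 [0. 0.]
barrel 0.9099383354187012 [0. 0.]
depth top 0.1332199 0.13316616
(np.float64(321.5133046865716), np.float64(307.7065713919775))
(np.float64(321.5209617130719), np.float64(310.7346620146631))
(np.float64(321.52884629596446), np.float64(313.852743363802))
```

There's no slip in the grip, so the drop from about 14 N net was the snap. I'm lifting straight out now.

```bash
python3 -m inch '[[0,0,-0.3,0,0,0],[0,0,-0.5,0,0,0],[0,0,-0.5,0,0,0],[0,0,-0.7,0,0,0],[0,0,-0.7,0,0,0],[0,0,-0.7,0,0,0],[0,0,-1,0,0,0],[0,0,-0.3,0,0,0],[0,0,0,0,0,0],[0,0,0,0,0,0]]'
python3 - <<'E'
from h import *
s=get_state();M=R.from_rotvec(s["tcp_rot"]).as_matrix()
print(M.T@(np.array([.4833,-.1458,.30])-s["position"])/.02)
E
```

```text
clock: 16.82
position: [0.4941, 0.2438, 0.3069]
tcp_rot: [-3.057, -0.722, 0.0]
ft_force: [0.1, -0.0, -2.4]
gripper_width: 0.184
gripper_force: 45.0
[-9.19864745 17.18129366  0.34439787]
```

```bash
python3 -m inch '[[-0.51,0.95,0,0,0,0],[-0.51,0.95,0,0,0,0],[-0.51,0.95,0,0,0,0],[-0.51,0.95,0,0,0,0],[-0.51,0.95,0,0,0,0],[-0.51,0.95,0,0,0,0],[-0.51,0.95,0,0,0,0],[-0.51,0.95,0,0,0,0],[-0.51,0.95,0,0,0,0]]' | grep pos
python3 -m inch '[[-0.51,0.95,0,0,0,0],[-0.51,0.95,0,0,0,0],[-0.51,0.95,0,0,0,0],[-0.51,0.95,0,0,0,0],[-0.51,0.95,0,0,0,0],[-0.51,0.95,0,0,0,0],[-0.51,0.95,0,0,0,0],[-0.51,0.95,0,0,0,0],[-0.51,0.95,0,0,0,0],[0,0,0,0,0,0],[0,0,0,0,0,0],[0,0,0,0,0,0]]'
python3 - <<'E'
from h import *
s=get_state();M=R.from_rotvec(s["tcp_rot"]).as_matrix()
print(M.T@(np.array([.4833,-.1458,.245])-s["position"])/.02,M[:,2].round(4))
E
```

```text
position: [0.4878, 0.0489, 0.3054]
clock: 18.57
position: [0.4827, -0.1435, 0.306]
tcp_rot: [-3.056, -0.722, 0.002]
ft_force: [-0.3, 0.4, -2.6]
gripper_width: 0.187
gripper_force: 45.0
[-0.02124553  0.12269182  3.05207635] [-0.0018  0.0015 -1.    ]
```

```bash
python3 -m inch '[[0,0.1,0.8,0,0,0],[0,0,0.8,0,0,0],[0,0,0.8,0,0,0],[0,0,0.5,0,0,0],[0,0,0,0,0,0],[0,0,0,0,0,0],[0,0,0,0,0,0]]'
python3 - <<'E'
from h import *
s=get_state();M=R.from_rotvec(s["tcp_rot"]).as_matrix()
print(M.T@(np.array([.4833,-.1458,.1916])-s["position"])/.02,M[:,2].round(4))
E
```

```text
clock: 19.15
position: [0.4845, -0.1458, 0.2502]
tcp_rot: [3.056, 0.723, 0.002]
ft_force: [0.4, -0.9, -1.5]
gripper_width: 0.189
gripper_force: 45.0
[-0.05581045 -0.02832887  2.9286588 ] [ 1.3e-03 -7.0e-04 -1.0e+00]
```

```bash
python3 -m inch '[[-0.04,-0.02,0.3,0,0,0],[0,0,0.3,0,0,0],[0,0,0,0,0,0],[0,0,0,0,0,0]]'
python3 -m inch '[[0,0,0.2,0,0,0],[0,0,0.1,0,0,0],[0,0,0.1,0,0,0],[0,0,0,0,0,0],[0,0,0,0,0,0]]'
```

```text
clock: 19.48
position: [0.4829, -0.1458, 0.2369]
tcp_rot: [-3.057, -0.722, 0.001]
ft_force: [0.6, -0.1, -2.2]
gripper_width: 0.187
gripper_force: 45.0
clock: 19.9
position: [0.4831, -0.1459, 0.2291]
tcp_rot: [-3.057, -0.722, 0.0]
ft_force: [-0.5, 0.7, -1.9]
gripper_width: 0.186
gripper_force: 45.0
```

```bash
python3 -m inch '[[0,0,0.2,0,0,0],[0,0,0.3,0,0,0],[0,0,0.3,0,0,0],[0,0,0,0,0,0],[0,0,0,0,0,0]]' | egrep 'pos|ft'
python3 -m inch '[[0,0,0.3,0,0,0],[0,0,0.3,0,0,0],[0,0,0.25,0,0,0],[0,0,0.1,0,0,0],[0,0,0,0,0,0],[0,0,0,0,0,0],[0,0,0,0,0,0]]' | egrep 'pos|ft'
```

```text
position: [0.4827, -0.1457, 0.2124]
ft_force: [0.3, 0.3, -1.0]
position: [0.4833, -0.146, 0.1945]
ft_force: [0.3, -0.2, -2.2]
```

```bash
python3 -m inch '[[0,0,0.1,0,0,0],[0,0,0.05,0,0,0],[0,0,0,0,0,0],[0,0,0,0,0,0]]' | egrep 'pos|ft'
python3 -m inch '[[0,0,0.03,0,0,0],[0,0,0,0,0,0],[0,0,0,0,0,0],[0,0,0,0,0,0]]' | egrep 'pos|ft'
```

```text
position: [0.4831, -0.1459, 0.1912]
ft_force: [0.5, 0.0, -2.1]
position: [0.4831, -0.1459, 0.1907]
ft_force: [-0.7, -0.4, -2.0]
```

```bash
python3 -m inch '[[0,0,0.02,0,0,0],[0,0,0,0,0,0],[0,0,0,0,0,0]]' | egrep 'pos|ft'
python3 -m inch '[[0,0,0,0,0,0],[0,0,0,0,0,0],[0,0,0,0,0,0],[0,0,0,0,0,0],[0,0,0,0,0,0],[0,0,0,0,0,0],[0,0,0,0,0,0],[0,0,0,0,0,0],[0,0,0,0,0,0],[0,0,0,0,0,0],[0,0,0,0,0,0],[0,0,0,0,0,0]]' 0.3 | egrep 'pos|ft|width'
python3 -m inch '[[0,0,-0.5,0,0,0],[0,0,-1,0,0,0],[0,0,-1,0,0,0],[0,0,-1,0,0,0],[0,0,-1,0,0,0],[0,0,-1,0,0,0],[-0.5,0,0,0,0,0],[-1,0,0,0,0,0],[-1,0,0,0,0,0],[0,0,0,0,0,0],[0,0,0,0,0,0]]'
python3 - <<'E'
from ax import *
m=camera_model("wrist");im,d=camera("wrist");P=cloud(m,d);print(axis(P,np.array([.4835,-.146])))
cv2.imwrite("pics/w9.png",im[:,:,::-1])
E
```

```text
position: [0.4832, -0.146, 0.1906]
ft_force: [-1.6, 1.0, 2.1]
position: [0.4831, -0.1459, 0.1903]
ft_force: [0.8, 0.0, 0.0]
gripper_width: 0.651
clock: 23.73
position: [0.4376, -0.1685, 0.2997]
tcp_rot: [-3.058, -0.719, 0.0]
ft_force: [-0.4, 0.6, 0.3]
gripper_width: 0.648
gripper_force: 0.0
0.04 27 [ 0.4896 -0.1415  0.0494] [0.052 0.049]
0.05 1898 [ 0.4869 -0.1444  0.0528] [0.055 0.055]
0.06 10 [ 0.4893 -0.142   0.0646] [0.007 0.014]
0.07 7 [ 0.4902 -0.1412  0.0743] [0.004 0.007]
0.08 12 [ 0.4894 -0.1419  0.0861] [0.008 0.014]
0.09 16 [ 0.4902 -0.1431  0.0963] [0.011 0.015]
0.1 13 [ 0.4897 -0.1413  0.105 ] [0.007 0.013]
0.11 19 [ 0.4897 -0.1417  0.1148] [0.008 0.014]
0.12 19 [ 0.49   -0.1426  0.1252] [0.011 0.015]
0.13 24 [ 0.4895 -0.1416  0.1349] [0.008 0.014]
0.14 41 [ 0.4885 -0.1424  0.1451] [0.017 0.015]
0.15 523 [ 0.4834 -0.1452  0.1544] [0.017 0.017]
[ 0.48271724 -0.14560221]
```

View pics/w9.png

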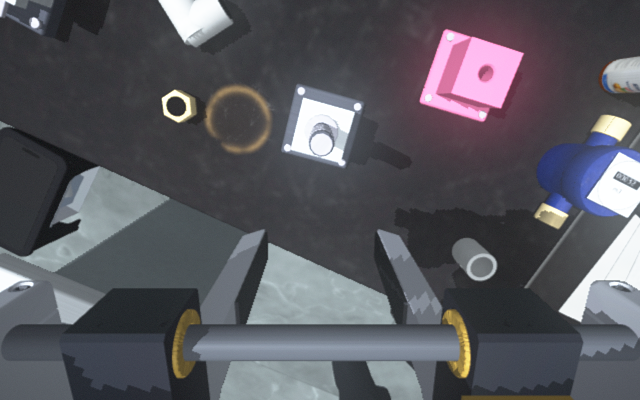

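The punch stands upright in its stand, top at (320,140), collar seated, and nothing else was disturbed.

```bash
python3 -c "
from workcell import *
print(finish_job())"
```

```text
the job is handed in; nothing more can be done
None
```

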